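# Latch the service case

## Task

Shut the blue service case with its draw latch: feel the loop's cross bar into the keeper's slot on the far half without forcing it, then swing the lever back over centre until it snaps flat and the loop is tight. Push the lever with an easy hand, and leave the crockery and spoons where they are.

Things in the scene. Friction and masses are not known exactly. Their poses are not given: they have to be found in the camera images.
- case: Blue upright carry case, 188 mm long (x), 150 wide (y), 110 high, fixed, in two halves that part at x = 25 mm; a draw latch lies along x on its top. Origin on the counter under the lever's pivot; x points from the lever to the keeper, z up; x, y, z below are in this frame. A black carrying handle is on the -x side
- pivot (a point): centre of the lever's pivot, 14 mm above the case top (z = 124 mm); the lever turns about y
- lever (a joint): lever angle: 0 = flat, pointing to -x; pi/2 = upright; to 2.5 leaning toward the keeper. Stays where left. With the loop hooked, pushing it to 0 stretches the loop: it resists by up to about 9 N at its end, passes dead centre near 0.35, then is pulled to its stop at 0. Bring it down with no more than 30 N of push or squeeze
- handle (a point): middle of the lever's red end, 60 mm from the pivot, on the face that is uppermost when the lever is flat and looks to +x when it stands. The plate is 24 mm wide (y), 5 thick, ends 76 mm from the pivot; this face lies 6.5 mm off the line through the pivot
- loop (a joint): angle of the loop's hinge on the lever; the loop is level when it equals the lever angle, its far end raised when it is larger. The hinge pin is on the lever: at lever angle q it lies x = -21.3 cos q - 5.4 sin q, z = 21.3 sin q - 5.4 cos q (mm) from the pivot. A loose hinge: the loop drops until its bar rests on something
- yoke (a joint): how far the loop's two barrel springs are drawn out, m (0 = slack; 4.5 N per mm). About 3 to 14 mm when the latch is properly shut
- bar (a point): middle of the loop's cross bar, a flat bar 5 mm wide (x), 4 thick, 44 long (y), 62.8 mm from the loop's hinge pin when slack; it goes into the keeper's slot. Lowered through the mouth it ends 2 to 4 mm beyond the true seat, about 6.5 mm above the case top. The slack bar must not be pressed on the keeper with more than 20 N
- knob (a point): centre of the red ball, 20 mm across, on a 6 mm stem, 26 mm off the cross bar at right angles to the loop: take it between the fingers to lead the loop; it can turn between them. Pulling it away swings the lever up too (lever about 1.3 to 2.2 when the bar is at the slot)
- shell (a joint): opening angle of the far half, hinged along its foot: 0 = shut, 0.03 = ajar (3 mm at the top), where its seal spring holds it until the latch pulls it shut
- seat (a point): nominal place of the hooked bar's centre, on the far half, 8 mm above the case top (x = 50 mm when shut). The keeper is screw-adjusted: the true seat lies anywhere up to 5.5 mm to either side along x, and is not measured: feel for it
- prongs (a point): nominal place (the true one shifts with the seat) of the tips of two prongs on the keeper, 14 mm above the case top, 3 mm before the seat. Along x from the true seat: a ramp rises from -18 mm to the flat tips (-8 to -1 mm); a slot (mouth -1 to +7 mm, floor 4 mm above the case top); a wall from +7 to +13 mm, 11 mm high
- mug_6: white mug, upside down, 90 mm tall; a bystander, not to be moved
- dish_oval: empty white dish, 118 mm wide, 34 mm tall; a bystander, not to be moved
- teaspoon_1: teaspoon, 132 mm long, the one nearer the robot; a bystander, not to be moved
- saucer: white saucer, 135 mm across, under the ramekin; a bystander, not to be moved
- ramekin: white ramekin with snacks, 106 mm across, standing on the saucer; a bystander, not to be moved

How it is judged:
By the outcome, as a careful person would: the job done as asked, in the order asked, and still so for the second after the job is handed in, with the robot touching nothing.
It also fails if it takes over 67 s, if anything falls off the work surface, if the arm or the gripper's body presses on something with over 40 N, if the wrist force passes 120 N, or if a joint passes its speed limit or range.

## Robot

A 6-joint arm with a two-finger parallel gripper is mounted at the origin on a cart in front of the work surface, level with it; the furniture and walls round the work are solid. World frame = base frame: x ahead of the robot, y to its left, z up, the work surface at z = 0. Lengths are in m, angles in rad, forces in N, time in s.
With the tool pointing down it reaches from about 0.35 to 0.85 m from the base axis. Payload 8.1 kg.
Tool frame: the origin (TCP) lies at the centre of the arm's flange, where the gripper is bolted on; the fingertips stand 186 mm ahead of it and the grasp point (between the pads) lies 167 mm ahead of it; z points along the fingers, y is the line along which they close (so a half turn about z gives the same grasp; the last joint's range is limited). The gripper opens to 93 mm and grips with 3 to 60 N. Pads are 15 mm wide; open, the fingers measure 128 mm over their backs; the gripper's body (75 mm by 188 mm) begins 65 mm behind the grasp point.
Start: joints at [1.174, 0.13, 1.488, -0, 1.523, -0.085], TCP at [0.184, 0.571, 0.405] pointing down, gripper open.
Joint ranges: [-2.96, 2.96], [-0.89, 2.26], [0.02, 2.5], [-1.34, 4.48], [0, 2.73], [-2.66, 2.66]. Speed limits (rad/s): [2.39, 2.39, 2.79, 3.14, 3.14, 3.14].

## Interface

Orientations are given as a unit quaternion [w, x, y, z].
In Python, from cell import env gives the robot as it stands.
- The arm moves only by the shell command python3 -m crank 'ROWS' [OPENING] [FORCE]. ROWS is JSON, a list of rows, each an object of numbers: "x", "y", "z": the shift along the tool's x, y, z in cm; "rx", "ry", "rz": the turn, a rotation vector about the tool's x, y, z in degrees. In form: [{"x": .., "y": .., "z": .., "rx": .., "ry": .., "rz": ..}, ...]. A call has 1 to 12 rows; each row shifts and turns the commanded pose from where the row before left it, along the tool's axes as they then stand; what a row does not reach is not made up. A row lasts 1/8 s, in which the tool goes at most 62.5 mm and 10.7 degrees, less where a joint would pass 70% of its speed; a pose out of reach is approached as far as the arm can. A call is refused whole if a number of a shift passes 6.25 or a number of a turn 10.7, either way. A call with a gripper value outside its range is refused whole. OPENING is the closure, from -1 (fully open) to 1 (shut), set as the call begins (- or left out, the last holds). The fingers move at their own pace and stop on an object; FORCE is the grip in N (left out, the last holds). Time passes only in rows, so rows that do not move let the fingers close. It gives the time, the measured TCP pose, the force, the opening and the grip force at its end, in the units of the state.
- env.observe(): the state, without advancing time (a new reading comes with each control period).
- env.camera(name): name is "side" or "top" or "wrist"; returns the picture (480x640x3 uint8, red, green, blue); there is no depth.
- env.get_calibration(name): a dict with "vertical_fov" (degrees; the focal length in pixels is half the picture's height over the tangent of half this angle, whatever the lens; pixels are square), "cx", "cy" (the principal point, pixels), "R" (3x3) and "t" (3): a world point X has camera coordinates R X + t. Camera axes: x right, y down, z forward; pixel columns grow to the right and rows downward; lengths in m; the calibration is good to about 2 mm. The wrist camera is an equidistant fisheye: a pixel r from the principal point sees the ray r / f radians off the axis. A picture is of the moment at which its call begins: read the wrist's pose just before it. get_calibration takes no time and is no camera call; for the wrist camera it gives the pose at the moment of the call.
- env.hand_in(): hands the job in; it is judged then, once.
The state is a dict: "time_s": time; "joint_pos": joint angles; "joint_vel": joint speeds; "joint_efforts": joint torques, N m; "ee_pos": TCP position; "eef_rot": TCP orientation; "wrist_force": force on the tool from outside, world axes, zero at the start; "moment": the same for the moment, N m; "width": finger opening in m; "grip_force": force on a finger pad.
Only numpy, scipy, OpenCV 4.12 (cv2) and the standard library are available. Lean on these libraries where they do the work, as an engineer would, in place of code of your own. Each camera call takes 0.05 s, during which the arm holds its last target. There are 200 camera calls.

## Working session

There is one attempt and no reset: what is moved stays moved. The work goes in short steps, Python scripts to look and compute and a shell command to move; the robot and the scene stay as the last step left them, time stands still between calls to the robot, and variables do not carry over. Pictures are saved under pics/ and viewed, at most 10 in all, crops included, and the job is handed in when it is done.

```bash
ls; mkdir -p pics; python3 - <<'E'
from cell import env
import cv2,numpy as np
o=env.observe();print({k:np.round(v,4).tolist() for k,v in o.items()})
a=env.camera("top");b=env.camera("side")
for n,i in(("top",a),("side",b)):
    cv2.imwrite(f"pics/{n}0.png",i[:,:,::-1]);c=env.get_calibration(n);print(n,{k:np.round(v,4).tolist() for k,v in c.items()})
E
```

```text
pics
{'time_s': 0.0, 'joint_pos': [1.1736, 0.1312, 1.4893, 0.0, 1.523, -0.0854], 'joint_vel': [-0.0002, -0.0001, -0.0008, 0.0006, 0.0003, 0.0004], 'joint_efforts': [0.0022, -55.9853, -49.1758, 0.0769, 0.0357, -0.0002], 'ee_pos': [0.184, 0.5709, 0.4037], 'eef_rot': [-0.0002, 0.1553, 0.9879, -0.0009], 'wrist_force': [0.9005, 1.3987, -0.6041], 'moment': [-0.0508, 0.0154, 0.0216], 'grip_force': 0.0, 'width': 0.093}
top {'vertical_fov': 42.9109, 'cx': 322.4825, 'cy': 252.0051, 'R': [[-0.0017, -1.0, -0.0033], [-0.9782, 0.0024, -0.2074], [0.2074, 0.0028, -0.9782]], 't': [-0.1258, 0.526, 1.5041]}
side {'vertical_fov': 52.8356, 'cx': 321.1457, 'cy': 236.6715, 'R': [[0.9114, -0.4116, 0.0011], [-0.2483, -0.5518, -0.7961], [0.3283, 0.7253, -0.6051]], 't': [-0.5272, 0.155, 1.4678]}
```

View pics/top0.png

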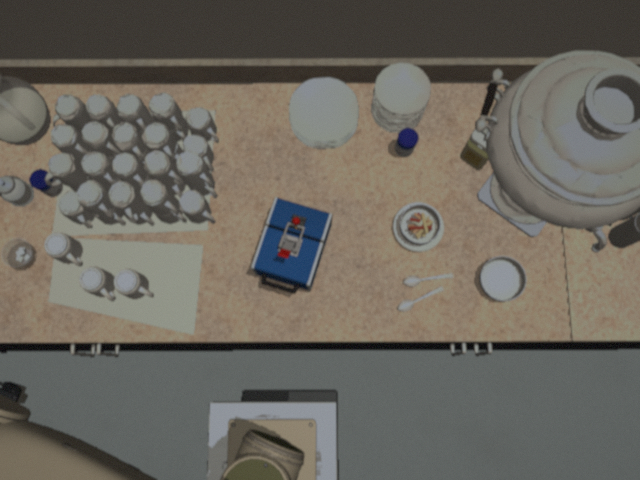

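View pics/side0.png

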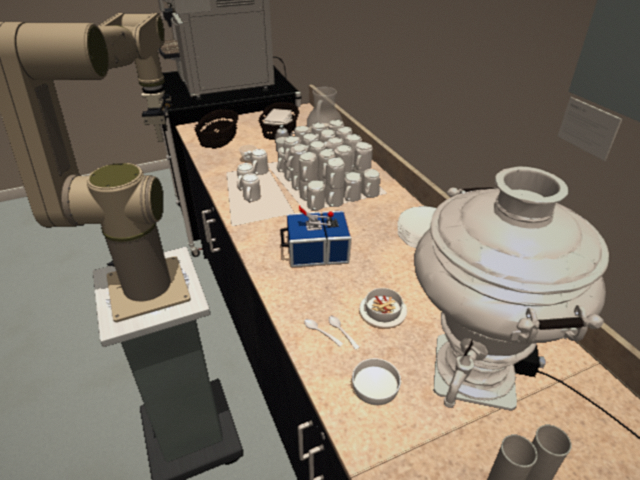

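The case lies at about (290,243) in top, with its handle at (280,285) facing the robot and the red parts of the latch at (297,221) and (285,253). In side it is at about (318,235). I'll take a closer crop and cast rays on the blue top.

```bash
cat > h.py <<'E'
import numpy as np,cv2
from cell import env
def ray(n,u,v,c=None):
    c=c or env.get_calibration(n);R=np.array(c["R"]);t=np.array(c["t"]);f=240/np.tan(np.radians(c["vertical_fov"])/2)
    a,b=u-c["cx"],v-c["cy"]
    if n=="wrist":
        r=np.hypot(a,b);th=r/f;d=np.array([a/r*np.sin(th),b/r*np.sin(th),np.cos(th)])
    else: d=np.array([a/f,b/f,1.])
    d=R.T@d;return -R.T@t,d/np.linalg.norm(d)
def plane(n,u,v,z,c=None):
    o,d=ray(n,u,v,c);return o+d*(z-o[2])/d[2]
def two(r1,r2):
    (o1,d1),(o2,d2)=r1,r2
    s=np.linalg.lstsq(np.c_[d1,-d2],o2-o1,rcond=None)[0]
    p,q=o1+s[0]*d1,o2+s[1]*d2;return (p+q)/2,np.linalg.norm(p-q)
def blobs(img,col,amin=4):
    h=cv2.cvtColor(img,cv2.COLOR_RGB2HSV)
    m=cv2.inRange(h,(105,130,50),(125,255,255)) if col=="blue" else cv2.inRange(h,(0,150,70),(8,255,255))|cv2.inRange(h,(172,150,70),(180,255,255))
    k,l,s,c=cv2.connectedComponentsWithStats(m)
    return [(np.round(c[i],1).tolist(),s[i].tolist()) for i in range(1,k) if s[i][4]>=amin],m
E
python3 - <<'E'
from h import *
a=cv2.imread("pics/top0.png")[:,:,::-1];b=cv2.imread("pics/side0.png")[:,:,::-1]
for n,i in(("top",a),("side",b)): print(n,blobs(i,"red")[0],[x for x in blobs(i,"blue")[0] if x[1][4]>30])
m=blobs(a,"blue")[1];m[:,:245]=0;m[:,340:]=0;m[:190]=0;m[300:]=0
m=cv2.morphologyEx(m,cv2.MORPH_CLOSE,np.ones((9,9),np.uint8))
p=np.array([plane("top",x,y,.11)[:2] for y,x in np.argwhere(m)],np.float32)
print("rect",cv2.minAreaRect(p))
print(cv2.boxPoints(cv2.minAreaRect(p)))
A=cv2.resize(a[195:295,245:335],(450,500),interpolation=cv2.INTER_CUBIC);B=cv2.resize(b[200:270,275:355],None,fx=4.3,fy=4.3,interpolation=cv2.INTER_CUBIC)
B=cv2.copyMakeBorder(B,0,500-B.shape[0],0,0,0)
cv2.imwrite("pics/crop.png",np.hstack([A,B])[:,:,::-1])
E
```

```text
top [([295.8, 220.5], [292, 217, 8, 8, 42]), ([283.9, 253.3], [278, 249, 12, 9, 68])] [([407.3, 138.2], [398, 129, 19, 19, 272]), ([38.3, 179.3], [31, 171, 16, 18, 209]), ([290.8, 243.1], [255, 200, 73, 85, 2980]), ([293.2, 231.5], [288, 228, 12, 8, 56])]
side [([301.8, 210.2], [299, 206, 7, 9, 26]), ([330.0, 214.0], [328, 212, 5, 5, 21]), ([378.5, 300.2], [376, 296, 6, 8, 16]), ([384.2, 297.5], [384, 296, 2, 4, 4]), ([385.6, 308.3], [384, 307, 5, 4, 9])] [([314.9, 227.4], [288, 213, 61, 27, 907]), ([338.3, 250.3], [330, 241, 18, 20, 323]), ([308.0, 252.4], [294, 242, 29, 22, 568])]Traceback (most recent call last):
  File "<stdin>", line 6, in <module>
  File "h.py", line 11, in plane
    o,d=ray(n,u,v,c);return o+d*(z-o[2])/d[2]
        ~~~^^^^^^^^^
  File "h.py", line 4, in ray
    c=c or env.get_calibration(n);R=np.array(c["R"]);t=np.array(c["t"]);f=240/np.tan(np.radians(c["vertical_fov"])/2)
           ~~~~~~~~~~~~~~~~~~~^^^
ValueError: time passes only in moves, steps and waits
```

```bash
sed -i 's/^def ray/C={}\ndef cal(n):\n    if n not in C: C[n]=env.get_calibration(n)\n    return C[n]\ndef ray/; s/c=c or env.get_calibration(n)/c=c or cal(n)/' h.py
python3 - <<'E'
from h import *
a=cv2.imread("pics/top0.png")[:,:,::-1];b=cv2.imread("pics/side0.png")[:,:,::-1]
m=blobs(a,"blue")[1];m[:,:245]=0;m[:,340:]=0;m[:190]=0;m[300:]=0
m=cv2.morphologyEx(m,cv2.MORPH_CLOSE,np.ones((9,9),np.uint8))
p=np.array([plane("top",x,y,.11)[:2] for y,x in np.argwhere(m)],np.float32)
r=cv2.minAreaRect(p);print("rect",r);print(cv2.boxPoints(r))
for n,t,s in (("knob",(295.8,220.5),(330,214)),("lever",(283.9,253.3),(301.8,210.2))): print(n,two(ray("top",*t),ray("side",*s)))
A=cv2.resize(a[195:295,245:335],(450,500),interpolation=cv2.INTER_CUBIC);B=cv2.resize(b[200:270,275:355],None,fx=4.3,fy=4.3,interpolation=cv2.INTER_CUBIC)
B=cv2.copyMakeBorder(B,0,500-B.shape[0],0,0,0)
cv2.imwrite("pics/crop.png",np.hstack([A,B])[:,:,::-1])
E
```

```text
rect ((0.541542112827301, -0.04962370544672012), (0.1320372372865677, 0.18730740249156952), 72.74227142333984)
[[ 0.43251893 -0.08488588]
 [ 0.61139375 -0.14045444]
 [ 0.65056527 -0.01436153]
 [ 0.47169048  0.04120703]]
knob (array([ 0.5828127 , -0.06208636,  0.14643081]), np.float64(0.003606549052073956))
lever (array([ 0.49746272, -0.03574582,  0.16814392]), np.float64(0.002678276515308861))
```

View pics/crop.png

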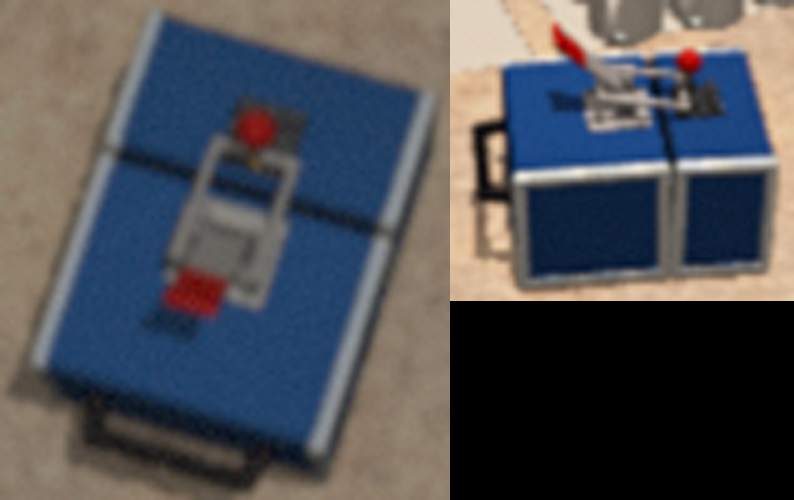

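The crop shows the case turned about -17° (x axis from the lever to the keeper). The lever is partly raised, with its red end at (195,290) in the left crop, and the loop lies forward with the red knob at (257,128) over the keeper. The triangulated heights fit: knob 0.146 m, lever end 0.168 m. The start orientation already has tool x ≈ -case x, so I'll move above the knob.

```bash
R='{"x":-3.6,"y":-3.0},{"x":-3.6,"y":-3.0},{"x":-3.6,"y":-3.0},{"x":-3.6,"y":-3.0}'
python3 -m crank '[{"x":-3.6,"y":-3.0},{"x":-3.6,"y":-3.0},{"x":-3.6,"y":-3.0},{"x":-3.6,"y":-3.0},{"x":-3.6,"y":-3.0},{"x":-3.6,"y":-3.0},{"x":-3.6,"y":-3.0},{"x":-3.6,"y":-3.0}]' && python3 -m crank '[{"x":-3.6,"y":-3.0},{"x":-3.6,"y":-3.0},{"x":-3.6,"y":-3.0},{"x":-3.6,"y":-3.0},{"x":-3.6,"y":-3.0},{"x":-3.6,"y":-3.0},{"x":-3.6,"y":-3.0},{"x":-3.6,"y":-3.0},{},{}]'
```

```text
validation failed for argument at $[0]...
```

```bash
python3 - <<'E'
from h import *
c=env.get_calibration("wrist");o=env.observe();w=env.camera("wrist")
cv2.imwrite("pics/w1.png",w[:,:,::-1])
print({k:np.round(o[k],4).tolist() for k in("time_s","ee_pos","eef_rot","wrist_force")})
print({k:np.round(v,3).tolist() for k,v in c.items()})
print(blobs(w,"red",15)[0])
for u,v in ((267,225),(323,242)): print(plane("top",u,v,.11))
E
```

```text
{'time_s': 0.1, 'ee_pos': [0.184, 0.5709, 0.4038], 'eef_rot': [-0.0002, 0.1553, 0.9879, -0.0008], 'wrist_force': [-0.3249, 0.5524, 0.9292]}
{'vertical_fov': 65.706, 'cx': 317.741, 'cy': 245.948, 'R': [[0.305, 0.952, -0.002], [0.922, -0.295, 0.252], [0.239, -0.079, -0.968]], 't': [-0.599, -0.03, 0.39]}
[]
[0.58295562 0.01068898 0.11      ]
[ 0.53927772 -0.12837917  0.11      ]
```

View pics/w1.png

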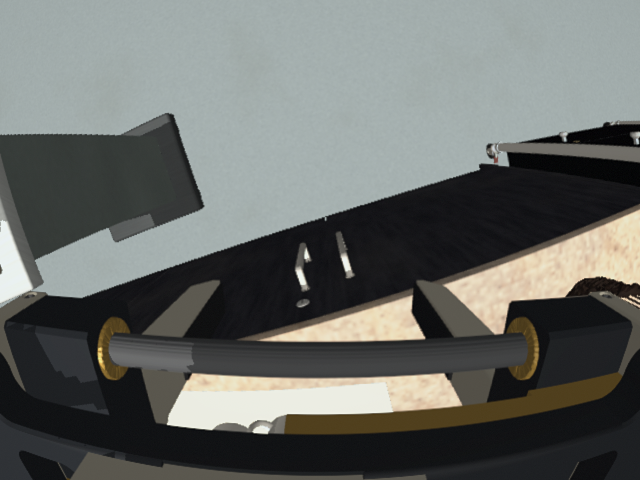

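The wrist view shows only the bench edge and the fingertips at (200,290) and (425,290), because the move was refused. Rows probably need all six keys.

```bash
python3 -m crank '[{"x":-3.6,"y":-3.0,"z":0,"rx":0,"ry":0,"rz":0},{"x":-3.6,"y":-3.0,"z":0,"rx":0,"ry":0,"rz":0},{"x":-3.6,"y":-3.0,"z":0,"rx":0,"ry":0,"rz":0},{"x":-3.6,"y":-3.0,"z":0,"rx":0,"ry":0,"rz":0},{"x":-3.6,"y":-3.0,"z":0,"rx":0,"ry":0,"rz":0},{"x":-3.6,"y":-3.0,"z":0,"rx":0,"ry":0,"rz":0},{"x":-3.6,"y":-3.0,"z":0,"rx":0,"ry":0,"rz":0},{"x":-3.6,"y":-3.0,"z":0,"rx":0,"ry":0,"rz":0}]'
```

```text
time_s: 1.15
ee_pos: [0.385, 0.2529, 0.4046]
eef_rot: [0.0, 0.155, 0.988, 0.0]
wrist_force: [-0.3, -0.7, -0.4]
width: 0.0929
grip_force: 0.0
```

```bash
python3 -m crank '[{"x":-3.6,"y":-3.0,"z":0,"rx":0,"ry":0,"rz":0},{"x":-3.6,"y":-3.0,"z":0,"rx":0,"ry":0,"rz":0},{"x":-3.6,"y":-3.0,"z":0,"rx":0,"ry":0,"rz":0},{"x":-3.6,"y":-3.0,"z":0,"rx":0,"ry":0,"rz":0},{"x":-3.6,"y":-3.0,"z":0,"rx":0,"ry":0,"rz":0},{"x":-3.6,"y":-3.0,"z":0,"rx":0,"ry":0,"rz":0},{"x":-3.6,"y":-3.0,"z":0,"rx":0,"ry":0,"rz":0},{"x":-3.6,"y":-3.0,"z":0,"rx":0,"ry":0,"rz":0},{"x":0,"y":0,"z":0,"rx":0,"ry":0,"rz":0},{"x":0,"y":0,"z":0,"rx":0,"ry":0,"rz":0}]'
python3 - <<'E'
from h import *
c=env.get_calibration("wrist");o=env.observe();w=env.camera("wrist")
cv2.imwrite("pics/w2.png",w[:,:,::-1]);cv2.imwrite("pics/s2.png",env.camera("side")[:,:,::-1])
print({k:np.round(o[k],4).tolist() for k in("time_s","ee_pos","eef_rot","wrist_force")})
print({k:np.round(v,3).tolist() for k,v in c.items()})
R=np.array(c["R"]);print("cam",-R.T@c["t"])
for b in blobs(w,"red",15)[0]: print(b,plane("wrist",*b[0],.147,c))
E
```

```text
time_s: 2.4
ee_pos: [0.5848, -0.0623, 0.4042]
eef_rot: [-0.001, 0.156, 0.988, 0.0]
wrist_force: [-0.3, 0.2, -0.1]
width: 0.0931
grip_force: 0.0
{'time_s': 2.4, 'ee_pos': [0.5848, -0.0623, 0.4042], 'eef_rot': [-0.0006, 0.1555, 0.9878, 0.0002], 'wrist_force': [-0.3135, 0.175, -0.0734]}
{'vertical_fov': 65.706, 'cx': 317.741, 'cy': 245.948, 'R': [[0.306, 0.952, -0.0], [0.922, -0.296, 0.251], [0.239, -0.077, -0.968]], 't': [-0.119, -0.586, 0.245]}
cam [ 0.51808031 -0.04091263  0.38386587]
([312.8, 112.4], [289, 92, 48, 43, 1837]) [ 0.49319726 -0.03620218  0.147     ]
([314.9, 253.5], [302, 241, 28, 27, 615]) [ 0.58087924 -0.06308111  0.147     ]
```

View pics/w2.png

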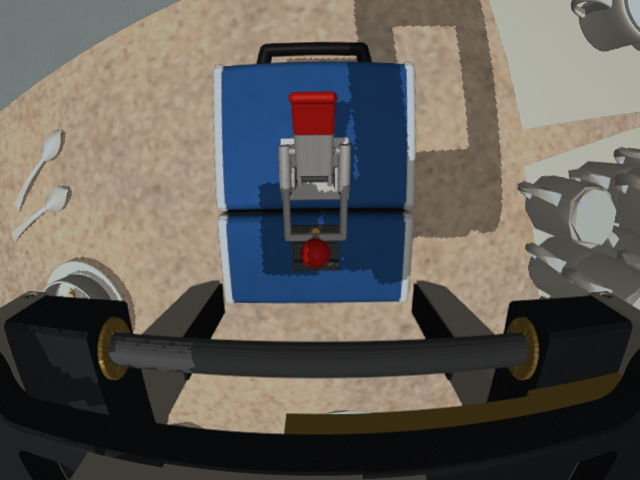

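The view is clear: knob at (315,253), bar at about row 238, parting line at row 212, lever's red end at (313,112), case edges at columns 219 and 411.

```bash
python3 - <<'E'
from h import *
s=cv2.imread("pics/s2.png")[:,:,::-1];print(blobs(s,"red")[0])
W=lambda u,v,z:plane("wrist",u,v,z).round(4)
L,R=W(219,213,.11),W(411,212,.11);print("gap ends",L,R,np.linalg.norm(L-R))
e=(R-L)/np.linalg.norm(R-L);ex=np.array([e[1],-e[0],0]);print("yaw",np.degrees(np.arctan2(ex[1],ex[0])))
G=W(316,212,.11);P=G-ex*.0265;print("gap mid",G,"pivot",P)
for n,u,v,z in(("knob",315,253.5,.147),("bar",316,238,.122),("levertip",313,95,.17),("handle",313,114,.17)):
    p=W(u,v,z)-P;print(n,W(u,v,z),"case x",p@ex,"y",p@np.array([-ex[1],ex[0],0]))
for b in blobs(s,"red")[0]:
    if b[0][1]<230: print(two(ray("wrist",314.9,253.5),ray("side",*b[0])),two(ray("wrist",312.8,112.4),ray("side",*b[0])))
E
```

```text
[([301.9, 210.3], [299, 206, 7, 9, 27]), ([330.1, 214.0], [328, 212, 6, 5, 22]), ([378.2, 299.9], [376, 296, 6, 8, 16]), ([384.4, 298.0], [384, 296, 2, 5, 5]), ([385.2, 308.1], [384, 307, 4, 3, 8])]
gap ends [ 0.5381 -0.126   0.11  ] [0.582  0.0139 0.11  ] 0.14662612318410384
yaw -17.421626118618505
gap mid [ 0.5605 -0.0552  0.11  ] pivot [ 0.53521562 -0.04726587  0.11      ]
knob [ 0.5811 -0.0624  0.147 ] case x 0.048310711014875295 y -0.000702057708166717
bar [ 0.5768 -0.0604  0.122 ] case x 0.04360916135217009 y -8.122699926429698e-05
levertip [ 0.4859 -0.0328  0.17  ] case x -0.051384484374323684 y -0.0009628570744022888
handle [ 0.4965 -0.0362  0.17  ] case x -0.0402527708395492 y -0.0010332401669637893
(array([ 0.53078155, -0.05084064,  0.18414255]), np.float64(0.07937056383948558)) (array([ 0.49575934, -0.03620628,  0.1681761 ]), np.float64(0.0008277454404706454))
(array([ 0.58112947, -0.0624475 ,  0.14655471]), np.float64(0.00010683198118446757)) (array([ 0.53407031, -0.05797478,  0.16433594]), np.float64(0.08927944454252944))
```

```bash
python3 -m crank '[{"x":0.35,"y":-0.12,"z":2.5,"rx":0,"ry":0,"rz":0},{"x":0,"y":0,"z":2.5,"rx":0,"ry":0,"rz":0},{"x":0,"y":0,"z":2,"rx":0,"ry":0,"rz":0},{"x":0,"y":0,"z":1.2,"rx":0,"ry":0,"rz":0},{"x":0,"y":0,"z":0.45,"rx":0,"ry":0,"rz":0},{"x":0,"y":0,"z":0,"rx":0,"ry":0,"rz":0},{"x":0,"y":0,"z":0,"rx":0,"ry":0,"rz":0}]'
python3 -m crank '[{"x":0,"y":0,"z":0,"rx":0,"ry":0,"rz":0},{"x":0,"y":0,"z":0,"rx":0,"ry":0,"rz":0},{"x":0,"y":0,"z":0,"rx":0,"ry":0,"rz":0},{"x":0,"y":0,"z":0,"rx":0,"ry":0,"rz":0},{"x":0,"y":0,"z":0,"rx":0,"ry":0,"rz":0},{"x":0,"y":0,"z":0,"rx":0,"ry":0,"rz":0},{"x":0,"y":0,"z":0,"rx":0,"ry":0,"rz":0},{"x":0,"y":0,"z":0,"rx":0,"ry":0,"rz":0}]' 1 25
```

```text
time_s: 3.38
ee_pos: [0.5817, -0.0626, 0.3192]
eef_rot: [0.001, 0.155, 0.988, -0.0]
wrist_force: [0.3, -0.8, -0.0]
width: 0.0928
grip_force: 0.0
time_s: 4.38
ee_pos: [0.5813, -0.0627, 0.3182]
eef_rot: [-0.0, 0.155, 0.988, -0.0]
wrist_force: [-0.2, -1.5, -0.9]
width: 0.0182
grip_force: 25.0
```

```bash
cat > kin.py <<'E'
import numpy as np
from scipy.optimize import fsolve
pin=lambda q:np.array([-21.3*np.cos(q)-5.4*np.sin(q),124+21.3*np.sin(q)-5.4*np.cos(q)])
def bk(q,t): # t=downward tilt
    b=pin(q)+62.8*np.array([np.cos(t),-np.sin(t)]);return b,b+26*np.array([np.sin(t),np.cos(t)])
def frombar(x,z,g=(1.4,.4)):
    s,_,ok,_=fsolve(lambda p:bk(*p)[0]-[x,z],g,full_output=1);return s,bk(*s)[1],ok
def fromknob(x,z,g=(1.2,.3)):
    s,_,ok,_=fsolve(lambda p:bk(*p)[1]-[x,z],g,full_output=1);return s,bk(*s)[0],ok
E
python3 - <<'E'
from kin import *
print(fromknob(48.3,146.6,(.7,.2)))
for z in(130,124,116.5):
    for x in(44,47,50,53,56,59,62):
        s,k,ok=frombar(x,z,(1.4 if x<56 else 1.8,.4));print(x,z,"q,t",s.round(2),"knob",k.round(1),ok)
E
```

```text
(array([0.79683186, 0.22785961]), array([ 42.42678268, 121.27204473]), 1)
44 130 q,t [0.82 0.09] knob [ 46.4 155.9] 1
47 130 q,t [1.07 0.16] knob [ 51.2 155.7] 1
50 130 q,t [1.27 0.2 ] knob [ 55.3 155.5] 1
53 130 q,t [1.44 0.23] knob [ 59.  155.3] 1
56 130 q,t [1.6  0.25] knob [ 62.4 155.2] 1
59 130 q,t [1.74 0.26] knob [ 65.6 155.2] 1
62 130 q,t [1.88 0.26] knob [ 68.6 155.1] 1
44 124 q,t [0.91 0.22] knob [ 49.6 149.4] 1
47 124 q,t [1.17 0.28] knob [ 54.2 149. ] 1
50 124 q,t [1.37 0.32] knob [ 58.2 148.7] 1
53 124 q,t [1.54 0.34] knob [ 61.7 148.5] 1
56 124 q,t [1.69 0.35] knob [ 65.  148.4] 1
59 124 q,t [1.83 0.36] knob [ 68.1 148.4] 1
62 124 q,t [1.96 0.35] knob [ 71.  148.4] 1
44 116.5 q,t [1.14 0.4 ] knob [ 54.2 140.4] 1
47 116.5 q,t [1.37 0.45] knob [ 58.3 139.9] 1
50 116.5 q,t [1.55 0.47] knob [ 61.9 139.6] 1
53 116.5 q,t [1.7  0.49] knob [ 65.1 139.5] 1
56 116.5 q,t [1.84 0.49] knob [ 68.2 139.5] 1
59 116.5 q,t [1.97 0.48] knob [ 71.1 139.5] 1
62 116.5 q,t [2.1  0.47] knob [ 73.8 139.6] 1
```

```bash
python3 -m crank '[{"x":0,"y":0,"z":-0.25,"rx":0,"ry":0,"rz":0},{"x":0,"y":0,"z":-0.25,"rx":0,"ry":0,"rz":0},{"x":0,"y":0,"z":-0.25,"rx":0,"ry":0,"rz":0},{"x":0,"y":0,"z":-0.25,"rx":0,"ry":0,"rz":0},{"x":-0.2,"y":0,"z":0,"rx":0,"ry":0,"rz":0},{"x":-0.2,"y":0,"z":0,"rx":0,"ry":0,"rz":0},{"x":-0.2,"y":0,"z":0,"rx":0,"ry":0,"rz":0},{"x":-0.2,"y":0,"z":0,"rx":0,"ry":0,"rz":0},{"x":0,"y":0,"z":0,"rx":0,"ry":0,"rz":0},{"x":0,"y":0,"z":0,"rx":0,"ry":0,"rz":0}]'
python3 - <<'E'
from h import *
from kin import *
c=env.get_calibration("wrist");o=env.observe();w=env.camera("wrist");s=env.camera("side");cv2.imwrite("pics/w3.png",w[:,:,::-1])
print(o["ee_pos"],o["eef_rot"],o["wrist_force"],o["moment"],o["width"]);a=blobs(w,"red",15)[0];b=[x for x in blobs(s,"red")[0] if x[0][1]<230];print(a,b)
ex=np.array([.954,-.2994,0]);P=np.array([.5352,-.0473,0])
for i in a:
  for j in b:
    p,g=two(ray("wrist",*i[0],c),ray("side",*j[0]))
    if g<.006:print(p,"caseX",(p-P)@ex,g,i[0],j[0])
g=o["ee_pos"]-P;print("grip caseX",g@ex,"y",g@[.2994,.954,0])
E
```

```text
time_s: 5.62
ee_pos: [0.5891, -0.0651, 0.3285]
eef_rot: [0.0, 0.155, 0.988, -0.0]
wrist_force: [-3.9, -2.9, -1.1]
width: 0.0182
grip_force: 25.0
[ 0.58911598 -0.06508476  0.32848739] [ 3.68205193e-04  1.55284968e-01  9.87869647e-01 -6.02688945e-05] [-3.86435259 -2.87038946 -1.13020308] [-0.36906761  0.47217034  0.04693044] 0.018208670184648473
[([314.5, 150.7], [270, 134, 89, 36, 2624]), ([317.1, 310.3], [297, 289, 42, 44, 1478])] [([311.0, 205.9], [310, 201, 4, 10, 16])]
[ 0.52265086 -0.04506599  0.18255323] caseX -0.012640740163640814 0.0013557640915471628 [314.5, 150.7] [311.0, 205.9]
grip caseX 0.05676060015081402 y -0.000824212333954826
```

```bash
cat > st.py <<'E'
from h import *
from kin import *
o=env.observe();ex=np.array([.954,-.2994,0]);ey=np.array([.2994,.954,0]);P=np.array([.5352,-.0473,0])
g=(o["ee_pos"]-P)*1000;k=(g@ex,g[2]-171.6);f=o["wrist_force"]
s,b,ok=fromknob(*k,(1.4,.3));print("t%.2f knob x%.1f y%.1f z%.1f q%.2f t%.2f bar x%.1f z%.1f ok%d F x%.1f y%.1f z%.1f w%.4f"%(o["time_s"],k[0],g@ey,k[1],*s,*b,ok,f@ex,f@ey,f[2],o["width"]))
E
python3 -m crank '[{"x":-0.06,"y":0,"z":0.15,"rx":0,"ry":0,"rz":0},{"x":-0.06,"y":0,"z":0.15,"rx":0,"ry":0,"rz":0},{"x":-0.04,"y":0,"z":0.1,"rx":0,"ry":0,"rz":0},{"x":0,"y":0,"z":0,"rx":0,"ry":0,"rz":0}]' >/dev/null; python3 st.py
python3 -m crank '[{"x":-0.04,"y":0,"z":0.1,"rx":0,"ry":0,"rz":0},{"x":-0.02,"y":0,"z":0.05,"rx":0,"ry":0,"rz":0},{"x":0,"y":0,"z":0,"rx":0,"ry":0,"rz":0}]' >/dev/null; python3 st.py
```

```text
t6.22 knob x58.1 y-0.8 z152.4 q1.38 t0.27 bar x51.3 z127.4 ok1 F x-2.7 y-3.4 z-0.1 w0.0189
t6.60 knob x58.8 y-0.8 z151.1 q1.41 t0.29 bar x51.4 z126.2 ok1 F x-2.3 y-3.5 z-0.4 w0.0184
```

```bash
python3 -m crank '[{"x":-0.04,"y":0,"z":0.1,"rx":0,"ry":0,"rz":0},{"x":0,"y":0,"z":0,"rx":0,"ry":0,"rz":0}]' >/dev/null; python3 st.py
python3 -m crank '[{"x":-0.04,"y":0,"z":0.1,"rx":0,"ry":0,"rz":0},{"x":0,"y":0,"z":0,"rx":0,"ry":0,"rz":0}]' >/dev/null; python3 st.py
```

```text
t6.85 knob x59.2 y-0.8 z150.1 q1.42 t0.31 bar x51.4 z125.3 ok1 F x-2.8 y-3.1 z0.2 w0.0181
t7.10 knob x59.7 y-0.8 z149.3 q1.44 t0.32 bar x51.5 z124.7 ok1 F x-2.1 y-2.3 z1.2 w0.0186
```

```bash
python3 -m crank '[{"x":-0.04,"y":0,"z":0.1,"rx":0,"ry":0,"rz":0},{"x":0,"y":0,"z":0,"rx":0,"ry":0,"rz":0}]' >/dev/null; python3 st.py
```

```text
t7.35 knob x60.2 y-0.8 z148.9 q1.46 t0.33 bar x51.8 z124.3 ok1 F x-4.1 y-2.4 z4.7 w0.0184
```

```bash
python3 -m crank '[{"x":0,"y":0,"z":0,"rx":0,"ry":0,"rz":0},{"x":0,"y":0,"z":0,"rx":0,"ry":0,"rz":0}]' >/dev/null; python3 st.py
```

```text
t7.60 knob x60.2 y-0.8 z148.9 q1.46 t0.33 bar x51.8 z124.3 ok1 F x-4.4 y-1.8 z4.8 w0.0185
```

```bash
for i in 1; do python3 -m crank '[{"x":-0.1,"y":0,"z":0,"rx":0,"ry":0,"rz":0},{"x":-0.1,"y":0,"z":0,"rx":0,"ry":0,"rz":0},{"x":0,"y":0,"z":0,"rx":0,"ry":0,"rz":0}]' >/dev/null; python3 st.py; done
python3 -m crank '[{"x":-0.1,"y":0,"z":0,"rx":0,"ry":0,"rz":0},{"x":0,"y":0,"z":0,"rx":0,"ry":0,"rz":0}]' >/dev/null; python3 st.py
```

```text
t7.97 knob x61.9 y-0.7 z148.5 q1.54 t0.34 bar x53.1 z124.0 ok1 F x-5.8 y-3.3 z4.3 w0.0185
t8.22 knob x62.9 y-0.8 z148.4 q1.59 t0.35 bar x54.0 z123.9 ok1 F x-4.6 y-2.6 z4.2 w0.0184
```

```bash
python3 -m crank '[{"x":-0.1,"y":0,"z":0,"rx":0,"ry":0,"rz":0},{"x":0,"y":0,"z":0,"rx":0,"ry":0,"rz":0}]' >/dev/null; python3 st.py; python3 -m crank '[{"x":-0.1,"y":0,"z":0,"rx":0,"ry":0,"rz":0},{"x":0,"y":0,"z":0,"rx":0,"ry":0,"rz":0}]' >/dev/null; python3 st.py
```

```text
t8.47 knob x64.0 y-0.9 z148.2 q1.64 t0.36 bar x55.0 z123.8 ok1 F x-3.9 y-4.1 z0.9 w0.0184
t8.72 knob x65.0 y-0.8 z148.0 q1.69 t0.36 bar x55.8 z123.6 ok1 F x-2.3 y-2.4 z1.1 w0.0187
```

Vertical force fell away near bar x ≈ 55, so the bar has come off the prongs and is over the mouth. I'll lower it gently.

```bash
python3 -m crank '[{"x":-0.06,"y":0,"z":0.1,"rx":0,"ry":0,"rz":0},{"x":0,"y":0,"z":0,"rx":0,"ry":0,"rz":0}]' >/dev/null; python3 st.py; python3 -m crank '[{"x":-0.04,"y":0,"z":0.1,"rx":0,"ry":0,"rz":0},{"x":0,"y":0,"z":0,"rx":0,"ry":0,"rz":0}]' >/dev/null; python3 st.py
```

```text
t8.97 knob x65.7 y-0.8 z147.5 q1.72 t0.37 bar x56.4 z123.2 ok1 F x-2.9 y-2.7 z4.1 w0.0184
t9.22 knob x66.3 y-0.8 z146.9 q1.74 t0.38 bar x56.7 z122.8 ok1 F x-3.0 y-2.5 z5.7 w0.0185
```

```bash
python3 -m crank '[{"x":-0.04,"y":0,"z":0.1,"rx":0,"ry":0,"rz":0},{"x":0,"y":0,"z":0,"rx":0,"ry":0,"rz":0}]' >/dev/null; python3 st.py
```

```text
t9.47 knob x66.8 y-0.9 z146.3 q1.77 t0.39 bar x57.0 z122.3 ok1 F x-3.0 y-2.1 z8.0 w0.0184
```

```bash
python3 -m crank '[{"x":-0.1,"y":0,"z":-0.05,"rx":0,"ry":0,"rz":0},{"x":0,"y":0,"z":0,"rx":0,"ry":0,"rz":0}]' >/dev/null; python3 st.py; python3 -m crank '[{"x":-0.1,"y":0,"z":0,"rx":0,"ry":0,"rz":0},{"x":0,"y":0,"z":0,"rx":0,"ry":0,"rz":0}]' >/dev/null; python3 st.py
```

```text
t9.72 knob x67.6 y-0.9 z146.2 q1.80 t0.39 bar x57.8 z122.1 ok1 F x-2.7 y-2.2 z6.3 w0.0188
t9.97 knob x68.5 y-0.9 z146.0 q1.85 t0.39 bar x58.6 z121.9 ok1 F x-2.9 y-1.2 z5.4 w0.0185
```

```bash
python3 -m crank '[{"x":-0.1,"y":0,"z":0,"rx":0,"ry":0,"rz":0},{"x":0,"y":0,"z":0,"rx":0,"ry":0,"rz":0}]' >/dev/null; python3 st.py
```

```text
t10.22 knob x69.5 y-0.9 z145.7 q1.89 t0.40 bar x59.4 z121.7 ok1 F x-2.9 y-1.0 z5.0 w0.0186
```

```bash
python3 - <<'E'
from h import *
w=env.camera("wrist");s=env.camera("side")
A=cv2.resize(w[220:370,240:400],(560,525),interpolation=cv2.INTER_CUBIC)
B=cv2.resize(s[190:245,300:354],(216,220),interpolation=cv2.INTER_CUBIC);B=cv2.copyMakeBorder(B,0,305,0,0,0)
cv2.imwrite("pics/z4.png",np.hstack([A,B])[:,:,::-1])
E
```

```text
(no output)
```

View pics/z4.png

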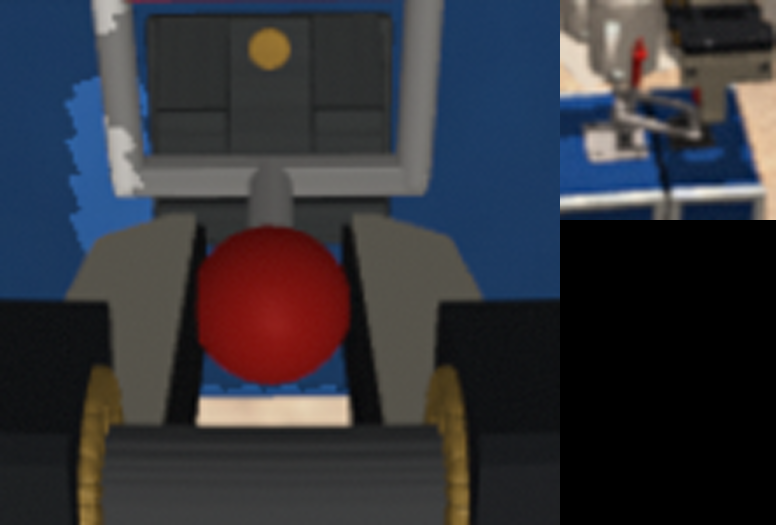

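The crop shows the keeper. The ramp starts at row 12, the tips begin at row 108, the bar spans rows 155–192, and the wall's dark end is at row 240. I'll turn these rows into case x.

```bash
python3 - <<'E'
from h import *
ex=np.array([.954,-.2994,0]);P=np.array([.5352,-.0473,0])
for n,r,z in(("ramp start z110",12,.110),("ramp start z113",12,.113),("tip start -8",108,.124),("bar near",155,.126),("bar far",192,.126),("bar far low",192,.123),("wall end +13",240,.121),("wall end low",240,.11)):
    p=plane("wrist",317,220+r/3.5,z);print(n,((p-P)@ex*1000).round(1))
p=plane("wrist",240+270/3.5,220+303/3.5,.1465);print("knob",((p-P)@ex*1000).round(1))
for c in (148,390): print(plane("wrist",240+c/3.5,220+130/3.5,.124))
E
```

```text
ramp start z110 36.2
ramp start z113 35.7
tip start -8 47.0
bar near 53.1
bar far 58.5
bar far low 59.5
wall end +13 67.6
wall end low 71.9
knob 66.2
[ 0.57752904 -0.07951102  0.124     ]
[ 0.58778459 -0.04751088  0.124     ]
```

By that the seat is at x ≈ 54.6 and the mouth centre at x ≈ 57.6, while the bar is really at about x ≈ 56 and still catches the prong edge. It needs to go about 1.5 mm further.

```bash
python3 -m crank '[{"x":-0.1,"y":0,"z":0,"rx":0,"ry":0,"rz":0},{"x":0,"y":0,"z":0,"rx":0,"ry":0,"rz":0}]' >/dev/null; python3 st.py; python3 -m crank '[{"x":-0.1,"y":0,"z":0,"rx":0,"ry":0,"rz":0},{"x":0,"y":0,"z":0,"rx":0,"ry":0,"rz":0}]' >/dev/null; python3 st.py
```

```text
t10.57 knob x70.4 y-1.0 z145.2 q1.93 t0.40 bar x60.2 z121.3 ok1 F x-1.0 y-1.7 z1.1 w0.0183
t10.82 knob x71.3 y-0.9 z145.3 q1.97 t0.40 bar x61.2 z121.3 ok1 F x-1.9 y-1.0 z0.2 w0.0191
```

Force has gone, so I'll lower again.

```bash
python3 -m crank '[{"x":-0.04,"y":0,"z":0.1,"rx":0,"ry":0,"rz":0},{"x":0,"y":0,"z":0,"rx":0,"ry":0,"rz":0}]' >/dev/null; python3 st.py; python3 -m crank '[{"x":-0.04,"y":0,"z":0.1,"rx":0,"ry":0,"rz":0},{"x":0,"y":0,"z":0,"rx":0,"ry":0,"rz":0}]' >/dev/null; python3 st.py
```

```text
t11.07 knob x71.8 y-0.9 z144.5 q1.99 t0.41 bar x61.4 z120.6 ok1 F x-2.0 y-1.6 z0.5 w0.0188
t11.32 knob x72.2 y-0.9 z143.6 q2.01 t0.42 bar x61.6 z119.9 ok1 F x-1.9 y-0.9 z0.7 w0.0186
```

```bash
python3 -m crank '[{"x":-0.04,"y":0,"z":0.1,"rx":0,"ry":0,"rz":0},{"x":0,"y":0,"z":0,"rx":0,"ry":0,"rz":0}]' >/dev/null; python3 st.py
```

```text
t11.57 knob x72.6 y-0.9 z142.5 q2.03 t0.44 bar x61.6 z119.0 ok1 F x-0.8 y-1.5 z0.9 w0.0183
```

```bash
python3 -m crank '[{"x":-0.04,"y":0,"z":0.1,"rx":0,"ry":0,"rz":0},{"x":-0.04,"y":0,"z":0.1,"rx":0,"ry":0,"rz":0},{"x":0,"y":0,"z":0,"rx":0,"ry":0,"rz":0}]' >/dev/null; python3 st.py
```

```text
t11.95 knob x73.4 y-0.9 z140.5 q2.08 t0.46 bar x61.8 z117.3 ok1 F x-1.9 y-1.8 z0.7 w0.0184
```

```bash
python3 -m crank '[{"x":-0.04,"y":0,"z":0.1,"rx":0,"ry":0,"rz":0},{"x":0,"y":0,"z":0,"rx":0,"ry":0,"rz":0}]' >/dev/null; python3 st.py
```

```text
t12.20 knob x73.8 y-0.9 z139.5 q2.10 t0.47 bar x61.9 z116.4 ok1 F x-1.2 y-2.2 z0.6 w0.0184
```

```bash
python3 -m crank '[{"x":-0.04,"y":0,"z":0.1,"rx":0,"ry":0,"rz":0},{"x":0,"y":0,"z":0,"rx":0,"ry":0,"rz":0}]' >/dev/null; python3 st.py
```

```text
t12.45 knob x74.2 y-0.9 z138.5 q2.12 t0.49 bar x62.0 z115.6 ok1 F x-1.6 y-0.6 z0.6 w0.0185
```

```bash
python3 -m crank '[{"x":-0.04,"y":0,"z":0.1,"rx":0,"ry":0,"rz":0},{"x":0,"y":0,"z":0,"rx":0,"ry":0,"rz":0}]' >/dev/null; python3 st.py
```

```text
t12.70 knob x74.6 y-0.9 z137.6 q2.14 t0.50 bar x62.1 z114.7 ok1 F x-1.8 y-1.6 z-0.1 w0.0185
```

```bash
python3 -m crank '[{"x":-0.02,"y":0,"z":0.1,"rx":0,"ry":0,"rz":0},{"x":0,"y":0,"z":0,"rx":0,"ry":0,"rz":0}]' >/dev/null; python3 st.py
```

```text
t12.95 knob x74.8 y-0.9 z136.6 q2.16 t0.51 bar x62.0 z113.9 ok1 F x-1.4 y-2.3 z1.3 w0.0185
```

```bash
python3 -m crank '[{"x":-0.02,"y":0,"z":0.1,"rx":0,"ry":0,"rz":0},{"x":0,"y":0,"z":0,"rx":0,"ry":0,"rz":0}]' >/dev/null; python3 st.py
```

```text
t13.20 knob x75.0 y-0.9 z135.7 q2.17 t0.52 bar x62.0 z113.2 ok1 F x-1.2 y-1.4 z2.3 w0.0185
```

Floor contact at about 2 N, so the bar is down in the slot. I'll release, rise and look.

```bash
python3 -m crank '[{"x":0,"y":0,"z":0,"rx":0,"ry":0,"rz":0},{"x":0,"y":0,"z":0,"rx":0,"ry":0,"rz":0},{"x":0,"y":0,"z":0,"rx":0,"ry":0,"rz":0},{"x":0,"y":0,"z":0,"rx":0,"ry":0,"rz":0},{"x":0,"y":0,"z":-2,"rx":0,"ry":0,"rz":0},{"x":0,"y":0,"z":-4,"rx":0,"ry":0,"rz":0},{"x":0,"y":0,"z":-3,"rx":0,"ry":0,"rz":0},{"x":0,"y":0,"z":0,"rx":0,"ry":0,"rz":0},{"x":0,"y":0,"z":0,"rx":0,"ry":0,"rz":0}]' -1 25
python3 - <<'E'
from h import *
w=env.camera("wrist");s=env.camera("side")
ex=np.array([.954,-.2994,0]);P=np.array([.5352,-.0473,0])
a=blobs(w,"red",15)[0];b=[x for x in blobs(s,"red")[0] if x[0][1]<230];print(a,b)
for i in a:
  for j in b:
    p,g=two(ray("wrist",*i[0]),ray("side",*j[0]))
    if g<.006:print(p.round(4),"caseX",((p-P)@ex).round(4),g.round(4),i[0],j[0])
A=cv2.resize(w[150:350,220:420],(560,560),interpolation=cv2.INTER_CUBIC)
B=cv2.resize(s[185:240,295:351],(224,220),interpolation=cv2.INTER_CUBIC);B=cv2.copyMakeBorder(B,0,340,0,0,0)
cv2.imwrite("pics/z5.png",np.hstack([A,B])[:,:,::-1])
E
```

```text
time_s: 14.32
ee_pos: [0.6063, -0.0706, 0.3974]
eef_rot: [0.0, 0.155, 0.988, 0.0]
wrist_force: [-0.8, -0.3, -1.1]
width: 0.0924
grip_force: 0.0
[([316.2, 191.0], [291, 173, 52, 37, 1526]), ([317.1, 250.5], [304, 238, 28, 26, 594]), ([70.1, 293.0], [60, 287, 18, 10, 94])] [([323.1, 205.7], [321, 201, 6, 11, 30]), ([337.0, 215.6], [335, 213, 5, 6, 25])]
[ 0.559  -0.0565  0.1803] caseX 0.0255 0.0007 [316.2, 191.0] [323.1, 205.7]
[ 0.6011 -0.0696  0.1389] caseX 0.0696 0.0016 [317.1, 250.5] [337.0, 215.6]
```

View pics/z5.png

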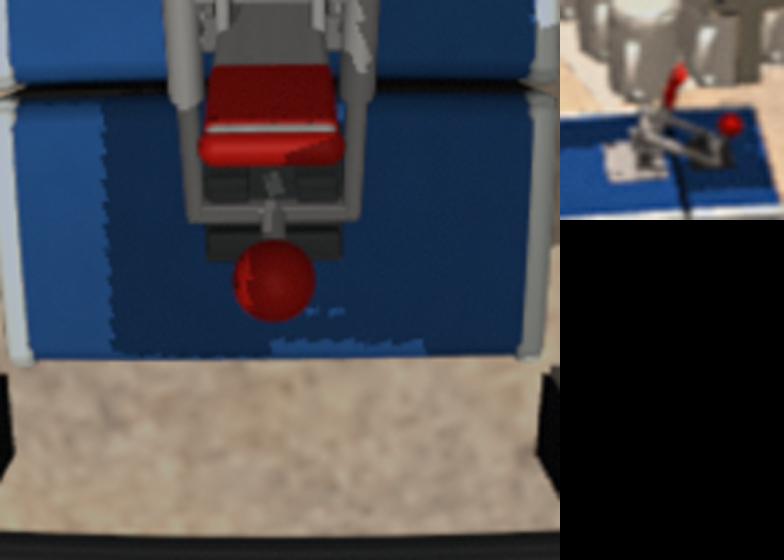

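The loop's bar is in the slot: the knob measures x 69.6, z 138.9, so the bar is at z ≈ 116. The lever leans to about q = 1.9, with its red end at (270,130). Next I close the fingers, move out, tilt 45° and push the lever from the +x side.

```bash
python3 -m crank '[{"x":-3.45,"y":0,"z":0,"rx":0,"ry":0,"rz":0},{"x":-3.45,"y":0,"z":0,"rx":0,"ry":0,"rz":0},{"x":-3.45,"y":0,"z":0,"rx":0,"ry":0,"rz":0},{"x":0,"y":0,"z":0,"rx":0,"ry":9,"rz":0},{"x":0,"y":0,"z":0,"rx":0,"ry":9,"rz":0},{"x":0,"y":0,"z":0,"rx":0,"ry":9,"rz":0},{"x":0,"y":0,"z":0,"rx":0,"ry":9,"rz":0},{"x":0,"y":0,"z":0,"rx":0,"ry":9,"rz":0},{"x":0,"y":0,"z":0,"rx":0,"ry":0,"rz":0},{"x":0,"y":0,"z":0,"rx":0,"ry":0,"rz":0}]' 1 25
cat > tip.py <<'E'
from h import *
from scipy.spatial.transform import Rotation as Ro
o=env.observe();ex=np.array([.954,-.2994,0]);ey=np.array([.2994,.954,0]);P=np.array([.5352,-.0473,0])
w,x,y,z=o["eef_rot"];M=Ro.from_quat([x,y,z,w]).as_matrix();d=M[:,2];t=(o["ee_pos"]+.186*d-P)*1000;f=o["wrist_force"]
print("t%.2f tip x%.1f y%.1f z%.1f tilt%.1f F x%.1f y%.1f z%.1f w%.3f"%(o["time_s"],t@ex,t@ey,t[2],np.degrees(np.arctan2(-d@ex,-d[2])),f@ex,f@ey,f[2],o["width"]),"dy",(d@ey).round(3))
E
python3 tip.py
```

```text
time_s: 15.68
ee_pos: [0.7051, -0.1024, 0.3964]
eef_rot: [-0.377, 0.144, 0.913, 0.059]
wrist_force: [0.0, 1.1, -0.5]
width: 0.0013
grip_force: 0.0
t15.68 tip x47.4 y-0.7 z264.5 tilt44.8 F x-0.3 y1.0 z-0.5 w0.001 dy 0.005
```

```bash
python3 -m crank '[{"x":-1.5,"y":0,"z":1.5,"rx":0,"ry":0,"rz":0},{"x":-2,"y":0,"z":2,"rx":0,"ry":0,"rz":0},{"x":-2,"y":0,"z":2,"rx":0,"ry":0,"rz":0},{"x":-0.6,"y":0,"z":0.6,"rx":0,"ry":0,"rz":0},{"x":0.35,"y":0,"z":0.35,"rx":0,"ry":0,"rz":0},{"x":0.35,"y":0,"z":0.35,"rx":0,"ry":0,"rz":0},{"x":0,"y":0,"z":0,"rx":0,"ry":0,"rz":0}]' >/dev/null;python3 tip.py
python3 - <<'E'
import numpy as np
pt=None
for q in (1.9,1.7,1.5,1.3,1.1,.9,.7,.5,.4,.3,.2,.1,0,-.05):
    n=np.array([np.sin(q),np.cos(q)]);h=np.array([-60*np.cos(q)+6.5*np.sin(q),124+60*np.sin(q)+6.5*np.cos(q)])
    t=h+n*7.5*abs(np.sin(q-np.pi/4));l=""
    if pt is not None:
        D=(t-pt)/10;l="tool x %.2f z %.2f"%(D@[-.707,.707],D@[-.707,-.707])
    print(q,"tip",t.round(1),l);pt=t
E
```

```text
t16.55 tip x37.3 y-0.6 z180.9 tilt44.9 F x0.4 y-0.2 z0.5 w0.001 dy 0.005
1.9 tip [ 31.9 176.5] 
1.7 tip [ 20.1 181.9] tool x 1.22 z 0.46
1.5 tip [  7.1 184.7] tool x 1.11 z 0.72
1.3 tip [ -6.2 184.5] tool x 0.94 z 0.95
1.1 tip [-19.4 181.5] tool x 0.71 z 1.14
0.9 tip [-31.5 175.6] tool x 0.44 z 1.28
0.7 tip [-41.3 168.1] tool x 0.16 z 1.22
0.5 tip [-48.5 160.3] tool x -0.04 z 1.06
0.4 tip [-51.6 155.9] tool x -0.09 z 0.53
0.3 tip [-54.4 151.3] tool x -0.14 z 0.52
0.2 tip [-56.7 146.4] tool x -0.18 z 0.51
0.1 tip [-58.6 141.2] tool x -0.23 z 0.50
0 tip [-60.  135.8] tool x -0.28 z 0.48
-0.05 tip [-60.5 133. ] tool x -0.16 z 0.23
```

```bash
python3 -m crank '[{"x":0.32,"y":0,"z":0.28,"rx":0,"ry":0,"rz":0},{"x":0.32,"y":0,"z":0.28,"rx":0,"ry":0,"rz":0},{"x":0.32,"y":0,"z":0.28,"rx":0,"ry":0,"rz":0},{"x":0.32,"y":0,"z":0.28,"rx":0,"ry":0,"rz":0},{"x":0,"y":0,"z":0,"rx":0,"ry":0,"rz":0}]' >/dev/null;python3 tip.py
python3 -m crank '[{"x":0.37,"y":0,"z":0.24,"rx":0,"ry":0,"rz":0},{"x":0.37,"y":0,"z":0.24,"rx":0,"ry":0,"rz":0},{"x":0.37,"y":0,"z":0.24,"rx":0,"ry":0,"rz":0},{"x":0,"y":0,"z":0,"rx":0,"ry":0,"rz":0}]' >/dev/null;python3 tip.py
```

```text
t17.18 tip x19.9 y-0.5 z180.9 tilt45.0 F x1.4 y-0.0 z1.9 w0.000 dy 0.005
t17.68 tip x6.7 y-0.4 z183.3 tilt45.0 F x1.6 y-0.1 z-1.7 w0.000 dy 0.005
```

```bash
python3 -m crank '[{"x":0.31,"y":0,"z":0.31,"rx":0,"ry":0,"rz":0},{"x":0.31,"y":0,"z":0.32,"rx":0,"ry":0,"rz":0},{"x":0.31,"y":0,"z":0.32,"rx":0,"ry":0,"rz":0},{"x":0.24,"y":0,"z":0.38,"rx":0,"ry":0,"rz":0},{"x":0.24,"y":0,"z":0.38,"rx":0,"ry":0,"rz":0},{"x":0.23,"y":0,"z":0.38,"rx":0,"ry":0,"rz":0},{"x":0,"y":0,"z":0,"rx":0,"ry":0,"rz":0}]' >/dev/null;python3 tip.py
python3 - <<'E'
from h import *
s=env.camera("side");print([x for x in blobs(s,"red")[0] if x[0][1]<230])
w=env.camera("wrist")
A=cv2.resize(w[100:400,170:470],(560,560),interpolation=cv2.INTER_CUBIC)
B=cv2.resize(s[185:240,295:351],(224,220),interpolation=cv2.INTER_CUBIC);B=cv2.copyMakeBorder(B,0,340,0,0,0)
cv2.imwrite("pics/z6.png",np.hstack([A,B])[:,:,::-1])
E
```

```text
t18.55 tip x-19.6 y-0.2 z180.4 tilt45.0 F x3.2 y0.4 z-0.3 w0.001 dy 0.005
[([308.0, 208.3], [306, 204, 5, 9, 16]), ([333.4, 214.8], [331, 213, 6, 5, 23])]
```

View pics/z6.png

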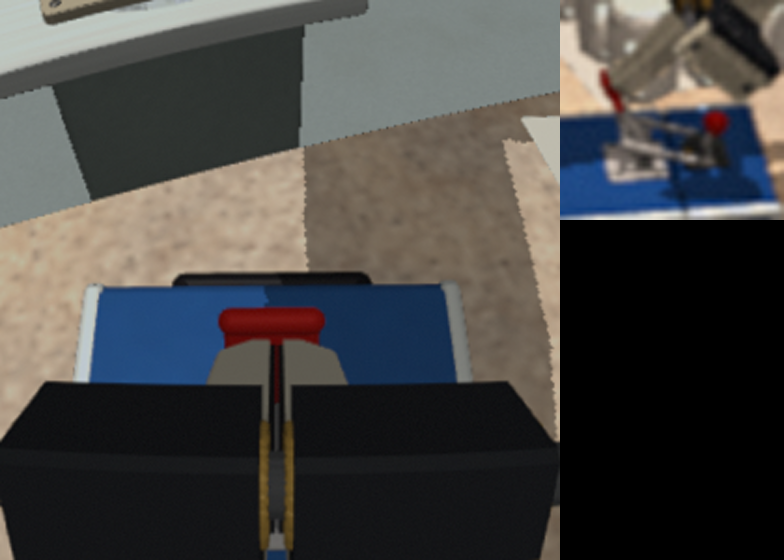

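The lever's red end at (270,320) is under the fingertips, and in the side inset the loop still reaches the keeper. I'll check the knob and lever from the side ray in the case mid-plane.

```bash
python3 - <<'E'
from h import *
from kin import *
ex=np.array([.954,-.2994,0]);ey=np.array([.2994,.954,0]);P=np.array([.5352,-.0473,0])
def mid(u,v):
    o,d=ray("side",u,v);s=((P-.0007*ey-o)@ey)/(d@ey);p=o+d*s;return np.round([(p-P)@ex*1000,p[2]*1000],1)
print("before",mid(337,215.6),mid(323.1,205.7));print("now knob",mid(333.4,214.8),"lever red",mid(308,208.3))
for q in(1.0,1.1,1.2): 
    for y in (0,3,6): 
        for t in (.2,.3,.4):
            b=pin(q)+(62.8+y)*np.array([np.cos(t),-np.sin(t)]);print(q,y,t,"bar",b.round(1),"knob",(b+26*np.array([np.sin(t),np.cos(t)])).round(1))
E
```

```text
before [ 70.5 138.6] [ 25.9 179.7]
now knob [ 58.9 142.6] lever red [-21.3 173.7]
1.0 0 0.2 bar [ 45.5 126.5] knob [ 50.7 152. ]
1.0 0 0.3 bar [ 43.9 120.4] knob [ 51.6 145.3]
1.0 0 0.4 bar [ 41.8 114.6] knob [ 51.9 138.5]
1.0 3 0.2 bar [ 48.4 125.9] knob [ 53.6 151.4]
1.0 3 0.3 bar [ 46.8 119.6] knob [ 54.5 144.4]
1.0 3 0.4 bar [ 44.6 113.4] knob [ 54.7 137.3]
1.0 6 0.2 bar [ 51.4 125.3] knob [ 56.5 150.8]
1.0 6 0.3 bar [ 49.7 118.7] knob [ 57.4 143.5]
1.0 6 0.4 bar [ 47.3 112.2] knob [ 57.4 136.2]
1.1 0 0.2 bar [ 47.1 128.1] knob [ 52.2 153.5]
1.1 0 0.3 bar [ 45.5 122. ] knob [ 53.2 146.8]
1.1 0 0.4 bar [ 43.4 116.1] knob [ 53.5 140. ]
1.1 3 0.2 bar [ 50.  127.5] knob [ 55.2 152.9]
1.1 3 0.3 bar [ 48.4 121.1] knob [ 56.1 145.9]
1.1 3 0.4 bar [ 46.1 114.9] knob [ 56.3 138.9]
1.1 6 0.2 bar [ 53.  126.9] knob [ 58.1 152.3]
1.1 6 0.3 bar [ 51.3 120.2] knob [ 58.9 145. ]
1.1 6 0.4 bar [ 48.9 113.7] knob [ 59.  137.7]
1.2 0 0.2 bar [ 48.8 129.4] knob [ 54.  154.9]
1.2 0 0.3 bar [ 47.2 123.3] knob [ 54.9 148.2]
1.2 0 0.4 bar [ 45.1 117.4] knob [ 55.2 141.4]
1.2 3 0.2 bar [ 51.7 128.8] knob [ 56.9 154.3]
1.2 3 0.3 bar [ 50.1 122.5] knob [ 57.8 147.3]
1.2 3 0.4 bar [ 47.9 116.3] knob [ 58.  140.2]
1.2 6 0.2 bar [ 54.7 128.2] knob [ 59.8 153.7]
1.2 6 0.3 bar [ 53.  121.6] knob [ 60.7 146.4]
1.2 6 0.4 bar [ 50.6 115.1] knob [ 60.7 139.1]
```

The loop is hooked and already drawn out about 6 mm, with the bar near z = 118. I'll carry on down the arc.

```bash
python3 -m crank '[{"x":0.15,"y":0,"z":0.42,"rx":0,"ry":0,"rz":0},{"x":0.15,"y":0,"z":0.43,"rx":0,"ry":0,"rz":0},{"x":0.14,"y":0,"z":0.43,"rx":0,"ry":0,"rz":0},{"x":0.05,"y":0,"z":0.41,"rx":0,"ry":0,"rz":0},{"x":0.05,"y":0,"z":0.41,"rx":0,"ry":0,"rz":0},{"x":0.05,"y":0,"z":0.4,"rx":0,"ry":0,"rz":0},{"x":0,"y":0,"z":0,"rx":0,"ry":0,"rz":0}]' >/dev/null;python3 tip.py
```

```text
t19.52 tip x-41.6 y-0.0 z166.5 tilt45.1 F x2.1 y-0.8 z1.6 w0.001 dy 0.005
```

```bash
python3 -m crank '[{"x":-0.01,"y":0,"z":0.35,"rx":0,"ry":0,"rz":0},{"x":-0.01,"y":0,"z":0.35,"rx":0,"ry":0,"rz":0},{"x":-0.02,"y":0,"z":0.36,"rx":0,"ry":0,"rz":0},{"x":-0.05,"y":0,"z":0.27,"rx":0,"ry":0,"rz":0},{"x":-0.04,"y":0,"z":0.26,"rx":0,"ry":0,"rz":0},{"x":0,"y":0,"z":0,"rx":0,"ry":0,"rz":0}]' >/dev/null;python3 tip.py
```

```text
t20.27 tip x-51.9 y0.1 z154.1 tilt45.1 F x-0.2 y-0.1 z0.6 w0.000 dy 0.005
```

```bash
python3 -m crank '[{"x":-0.14,"y":0,"z":0.52,"rx":0,"ry":0,"rz":0},{"x":-0.18,"y":0,"z":0.51,"rx":0,"ry":0,"rz":0},{"x":-0.12,"y":0,"z":0.25,"rx":0,"ry":0,"rz":0},{"x":-0.12,"y":0,"z":0.25,"rx":0,"ry":0,"rz":0},{"x":0,"y":0,"z":0,"rx":0,"ry":0,"rz":0}]' >/dev/null;python3 tip.py
```

```text
t20.90 tip x-58.4 y0.1 z139.5 tilt45.0 F x0.6 y0.6 z-0.1 w0.000 dy 0.005
```

```bash
python3 -m crank '[{"x":-0.14,"y":0,"z":0.24,"rx":0,"ry":0,"rz":0},{"x":-0.1,"y":0,"z":0.16,"rx":0,"ry":0,"rz":0},{"x":0,"y":0,"z":0,"rx":0,"ry":0,"rz":0}]' >/dev/null;python3 tip.py
```

```text
t21.27 tip x-58.8 y0.1 z136.4 tilt44.9 F x1.8 y0.4 z7.2 w0.000 dy 0.006
```

7 N at the stop, so the lever is flat. I'll back off and check.

```bash
python3 -m crank '[{"x":0.3,"y":0,"z":-0.5,"rx":0,"ry":0,"rz":0},{"x":1,"y":0,"z":-2,"rx":0,"ry":0,"rz":0},{"x":2,"y":0,"z":-4,"rx":0,"ry":0,"rz":0},{"x":2,"y":0,"z":-4,"rx":0,"ry":0,"rz":0},{"x":2,"y":0,"z":-4,"rx":0,"ry":0,"rz":0},{"x":0,"y":0,"z":0,"rx":0,"ry":0,"rz":0},{"x":0,"y":0,"z":0,"rx":0,"ry":0,"rz":0}]' >/dev/null;python3 tip.py
python3 - <<'E'
from h import *
s=env.camera("side");w=env.camera("wrist");t=env.camera("top")
ex=np.array([.954,-.2994,0]);ey=np.array([.2994,.954,0]);P=np.array([.5352,-.0473,0])
for b in blobs(s,"red")[0]:
    if b[0][1]<235:
        o,d=ray("side",*b[0]);p=o+d*((P-o)@ey)/(d@ey);print(b,np.round([(p-P)@ex*1000,p[2]*1000],1))
A=cv2.resize(w[100:400,170:470],(420,420),interpolation=cv2.INTER_CUBIC)
B=cv2.resize(s[190:275,275:360],(340,340),interpolation=cv2.INTER_CUBIC);B=cv2.copyMakeBorder(B,0,80,0,0,0)
cv2.imwrite("pics/z7.png",np.hstack([A,B])[:,:,::-1])
a=cv2.imread("pics/s2.png")[:,:,::-1];D=cv2.absdiff(s,a).max(2);print("diff dishes",(D[280:420,300:420]>40).sum())
E
```

```text
t22.15 tip x-8.6 y-0.3 z288.6 tilt45.0 F x0.0 y0.3 z-0.4 w0.000 dy 0.005
([330.6, 214.8], [328, 213, 6, 5, 21]) [ 50.  142.9]
([295.7, 221.4], [291, 219, 10, 6, 55]) [-61.  126.6]
diff dishes 0
```

View pics/z7.png

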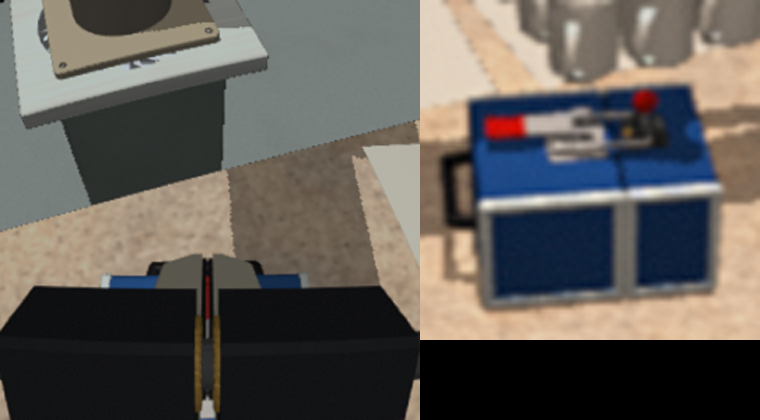

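The lever lies flat, with its red end at (505,127) and z ≈ 127 mm. The knob is at x 50, z 143, so the bar is seated with about 8 mm of draw. The case is shut and the dishes haven't moved, so I'll hand in.

```bash
python3 -c "from cell import env; print(env.hand_in())"
```

```text
the job is handed in; nothing more can be done
None
```

The job is handed in with the case latched: the bar is in the keeper's slot, the lever is flat with the loop drawn about 8 mm, readings between moves never passed 8 N on the keeper or about 7 N on the lever, and a before/after picture shows no change around the ramekin, saucer, dish and spoons.

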